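Refit the glass of a cellar lamp

ROBOT

A 6-joint arm with a two-finger parallel gripper is mounted at the origin on the work surface. World frame = base frame: x ahead of the robot, y to its left, z up, the work surface at z = 0. Lengths are in m, angles in rad, forces in N, time in s.
With the tool pointing down it reaches from about 0.35 to 0.8 m from the base axis. Payload 7.3 kg.
Tool frame: the origin (TCP) lies between the finger pads; the fingertips stand 25 mm ahead of it and the grasp point (between the pads) lies 6 mm ahead of it (r.tip_extent is the distance from the TCP to the fingertips, in m); z points along the fingers, y is the line along which they close (so a half turn about z gives the same grasp; the last joint's range is limited). The gripper opens to 85 mm and grips with 20 to 120 N. Pads are 22 mm wide; open, the fingers measure 114 mm over their backs; the gripper's body (76 mm by 85 mm) begins 54 mm behind the grasp point. The pads swing forward as they close: fully open they stand 13 mm farther back than shut.
Start: joints at [-1.399, 0.342, 1.524, -0, 1.275, -0.146], TCP at [0.164, -0.499, 0.256] pointing down, gripper open.
Joint ranges: [-2.53, 2.53], [-0.77, 2.02], [0.04, 2.7], [-1, 4.14], [0.28, 2.66], [-3.11, 3.11]. Speed limits (rad/s): [2.57, 2.57, 3.14, 3.14, 3.14, 3.14].

INTERFACE

Orientations are given as a unit quaternion [x, y, z, w].
In Python, from workcell import r, command_gripper, optics gives the robot as it stands. The module is installed in compiled form; this text tells all that it offers. Calls block until the motion is done:
- r.reach(position, orientation): joint-space move of the TCP to a pose.
- r.move_straight(position, orientation=None, speed=0.15, max_force=None): straight line of the TCP; orientation=None keeps the orientation; speed is the mean speed in m/s. With max_force (N) it stops when the force on the tool has changed by that much, and returns True; else False.
- r.movej(angles): joint-space move.
- command_gripper(opening, force=None): finger opening in m; force is the grip in N (None keeps the last); returns when the fingers have stopped.
- r.hold(seconds).
- r.solve_ik(position, orientation): joint angles nearest the present ones, or None.
- r.read_state(): the state.
- optics.get_image(name): name is "scene" or "side" or "wrist"; returns (picture, depth): 400x640x3 uint8, red, green, blue; 400x640 float32, m along the optical axis (not along the pixel's ray), 0 where there is no reading.
- optics.camera_model(name): a dict with "K" (3x3 intrinsics, pixels), "k1" (the pictures are not rectified: a ray, as slopes to the right and down, at radius r is drawn at 1 + k1 r^2 times it, then the intrinsics apply), "R" (3x3) and "t" (3): a world point X has camera coordinates R X + t; the wrist camera has in their place "tool_from_camera" (4x4, takes a point from camera to tool coordinates, whose origin is the TCP and whose axes are the flange's). Camera axes: x right, y down, z forward; pixel columns grow to the right and rows downward; lengths in m; the calibration is good to about 2 mm. A picture is of the moment at which its call begins: read the wrist's pose just before it. camera_model takes no time and is no camera call.
A pose or a line that the arm cannot do raises r.PlanningError and nothing moves.
- r.finish_job(): hands the job in; it is judged then, once.
The state is a dict: "time_s": time; "joint_positions": joint angles; "dq": joint speeds; "tau": joint torques, N m; "eef_pos": TCP position; "eef_rot": TCP orientation; "contact_force": force on the tool from outside, world axes, zero at the start; "torque": the same for the moment, N m; "grip_width": finger opening in m; "grip_force": force on a finger pad.
Only numpy, scipy, OpenCV 4.12 (cv2) and the standard library are available. Lean on these libraries where they do the work, as an engineer would, in place of code of your own. Each camera call takes 0.05 s, during which the arm holds its last target. There are 200 camera calls.

TASK

Put the cellar lamp back together: gently set the white lamp glass, flange down, into the lamp body and let go of it, then lower the brass ring over it with its pins through the three gaps and screw it clockwise until it is snug, so that it clamps the glass firmly by itself but does not crack it. Leave the wine bottle, the screwdriver and the carton alone.

Things in the scene. Friction and masses are not known exactly. Their poses are not given: they have to be found in the camera images.
- lamp: Grey round lamp body, 80 mm across, 46 mm high, fixed to the bench on a 130 x 50 x 6 mm foot. Origin: centre of its underside, z up. Open at the top: bore 68 mm, narrowing to 57 mm below z = 25 mm. Three steel threads stick inwards to a 59 mm circle, with three gaps between them.
- cell_mouth (a point): Centre of the lamp body's open mouth, at its rim, 46 mm above its underside; axes as the lamp's.
- gap (a point): Rim over the middle of one of the three gaps where a ring pin drops through; it lies on the lamp's own x axis, 31.5 mm out; the others at 120 and 240 deg; a red dot on the rim marks each. Gaps are about 38 deg wide. Clockwise (from above) from each, a thread begins 20 deg from the gap's middle and runs 80 deg to a stop; its underside falls evenly from z = 41.5 to 30.5 mm.
- seal_level (a point): Nominal top of the black rubber seal at the bottom of the bore, on the axis, 18 mm above the lamp's underside. The true seal top is up to 3 mm higher or lower (differs from lamp to lamp, unmarked). The seal is springy, about 8 N/mm.
- glass_mid (a point): White opal lamp glass, 72 mm tall, 0.12 kg: upright round dome of 36 mm diameter (straight up to 62 mm, rounded above) on a flange 53 mm across, 6 mm thick. Point: on its axis, 36 mm above its underside; z up. Stands on its flange. Its underside goes on the seal; keep fingertips 33 mm or more above it to stay out of the lamp. It cracks under 30 N.
- ring_mid (a point): Brass retaining ring, standing upright, 56 mm tall, 0.15 kg, bore 45 mm: below a round skirt, 55 mm outside, 32 mm tall, above it a hexagon collar. Point: on its axis, 28 mm above its underside; z up. Passed through the gaps, its underside rests on the glass flange, the pin tops 0.5 to 6.5 mm below the highest end of the threads' undersides.
- ring_pin (a point): Tip of one of the ring's three dark pins (6 mm thick, reaching a 65 mm circle), on the ring's own x axis, centre line 11 mm above the ring's underside; the others at 120 and 240 deg; red dots on the collar's top mark them. Turned clockwise from above, pins run free at first, then draw the ring down 11 mm per 80 deg against the seal: let the ring sink as it turns.
- ring_collar (a point): Middle of the ring's hexagon collar, on the axis, 44 mm above the underside: 58 mm across flats, 24 mm tall, flats facing 0, 60, 120.. deg from the ring's x axis. Grip two flats, tips above the collar's foot. Snug = glass clamped with 8 to 25 N, about 0.3 to 1 N m while turning, or some 10 deg past the first bite (where a ring held at its height begins to be pulled down). Turning to the stop can crack the glass.
- wine: Green wine bottle, 74 mm diameter, 300 mm tall, standing; origin under its centre. Leave alone.
- screwdriver: Screwdriver lying on the bench, along its x axis. Leave alone.
- carton: Small brown carton, 100 x 140 x 70 mm; origin under its centre. Leave alone.
Not all that is in view belongs to the job. What is meant by the part that bears glass_mid is not purple, and is the smaller of those in its own colour. Leave any green or pink look-alike of the lamp alone.

How it is judged:
On the way, in this order (a step that is already met when the one before it is completed fails the run):
1. the glass stands upright in the lamp body on its seal, let go (horizontal distance between glass_mid and cell_mouth below 0.004 m and z of glass_mid in the frame of cell_mouth below 0.013 m and angle between glass_mid's own z axis and vertical below 0.06 rad and contact force between the fingers and glass below 0.1 N and horizontal distance between ring_mid and cell_mouth above 0.03 m), for 0.2 s.
2. the ring is screwed down and clamps the glass (horizontal distance between each of glass_mid, ring_mid and cell_mouth below 0.004 m and z of glass_mid in the frame of cell_mouth below 0.013 m and angle between each of glass_mid, ring_mid's own z axis and vertical below 0.06 rad and z of ring_mid in the frame of cell_mouth below 0.011 m and contact force between ring and glass between 8 and 25 N), for 0.2 s.
At the end, for the whole second after the job is handed in: The glass is centred in the lamp body within 4 mm and upright within 0.06 rad, its middle less than 13 mm above the rim; the ring is centred within 4 mm, upright within 0.06 rad, its middle less than 11 mm above the rim; the ring clamps the glass with 8 to 25 N by itself, both at rest (all of step 2 and linear speed of each of ring, glass below 0.01 m/s); the robot touches nothing.
It fails at once if the glass is pressed with more than 30 N by the ring (it cracks) (contact force between ring and glass above 30 N).
It fails at once if the glass is pressed with more than 30 N against the lamp or its seal, or knocked hard against them (contact force between glass and lamp above 30 N or contact force between glass and seat above 30 N).
It fails at once if the bottle, screwdriver or carton is moved by more than 20 mm (distance of any of wine, screwdriver, carton from where it was at the start of the episode above 0.02 m).
It also fails if it takes over 69 s, if anything falls off the work surface, if the arm or the gripper's body presses on something with over 40 N, if the wrist force passes 120 N, or if a joint passes its speed limit or range.

## Working session

There is one attempt and no reset: what is moved stays moved. The work goes in short steps, each a Python script; the robot and the scene stay as the last script left them, time stands still between calls to the robot, and variables do not carry over. Pictures are saved under pics/ and viewed, at most 10 in all, crops included, and the job is handed in when it is done.

```bash
mkdir -p pics; cat > h.py <<'E'
import numpy as np, cv2
from workcell import r, command_gripper, optics
from scipy.spatial.transform import Rotation as Ro
def save(name,fn):
    s=r.read_state(); im,d=optics.get_image(name); np.savez('pics/'+fn+'.npz',im=im,d=d,p=s['eef_pos'],q=s['eef_rot'])
    cv2.imwrite('pics/'+fn+'.png',im[:,:,::-1]); return im,d,s
def cam(name,s=None):
    m=optics.camera_model(name)
    if name=='wrist':
        T=np.array(m['tool_from_camera']); W=np.eye(4); W[:3,:3]=Ro.from_quat(s['q'] if 'q' in s else s['eef_rot']).as_matrix(); W[:3,3]=s['p'] if 'p' in s else s['eef_pos']
        T=W@T
    else:
        T=np.eye(4); R=np.array(m['R']); T[:3,:3]=R.T; T[:3,3]=-R.T@np.array(m['t'])
    return m,T
def ray(m,uv):
    K=np.array(m['K']); d=np.array([m['k1'],0,0,0],float)
    return cv2.undistortPoints(np.array(uv,float).reshape(-1,1,2),K,d).reshape(-1,2)
def pix2z(name,uv,z,s=None):
    m,T=cam(name,s); n=ray(m,uv); D=np.c_[n,np.ones(len(n))]@T[:3,:3].T; o=T[:3,3]
    return o+D*((z-o[2])/D[:,2])[:,None]
def cloud(name,d,s=None):
    m,T=cam(name,s); v,u=np.mgrid[:400,:640]; n=ray(m,np.stack([u,v],-1).reshape(-1,2))
    P=np.c_[n,np.ones(len(n))]*d.reshape(-1,1); P=P@T[:3,:3].T+T[:3,3]; P[d.ravel()==0]=np.nan
    return P.reshape(400,640,3)
def down(yaw): # tool z down, tool y axis (closing) at angle yaw from world y
    return (Ro.from_euler('z',yaw)*Ro.from_euler('x',np.pi)).as_quat()
E
python3 - <<'E'
from h import *
for n in('scene','side','wrist'):
    save(n,n+'0'); 
    m=optics.camera_model(n); print(n,m['k1'],np.array(m['K']).ravel()[[0,2,4,5]])
    print(np.round(cam(n,r.read_state())[1],3))
print(r.read_state())
E
```

```text
scene 0.00529471272263197 [486.34182499 318.30508357 486.34182499 198.92373873]
[[-0.814  0.421 -0.399  1.065]
 [ 0.58   0.615 -0.534  0.682]
 [ 0.02  -0.667 -0.745  0.999]
 [ 0.     0.     0.     1.   ]]
side -0.019574715238287636 [476.24071504 325.18031914 476.24071504 188.2721384 ]
[[-0.957 -0.234  0.172  0.37 ]
 [-0.29   0.747 -0.599  0.689]
 [ 0.011 -0.623 -0.782  0.966]
 [ 0.     0.     0.     1.   ]]
wrist -0.012640719762260543 [305.54240392 322.67839274 305.54240392 196.9724029 ]
[[ 0.312 -0.902 -0.299  0.241]
 [-0.95  -0.297 -0.097 -0.472]
 [-0.001  0.315 -0.949  0.375]
 [ 0.     0.     0.     1.   ]]
{'time_s': 0.15, 'joint_positions': array([-1.39901041e+00,  3.42567437e-01,  1.52480655e+00, -9.04632296e-06,
        1.27540710e+00, -1.45985521e-01]), 'dq': array([ 0.0014431 , -0.00206633, -0.00313368, -0.00093175, -0.00060357,
       -0.00038177]), 'tau': array([ 1.16159928e-03, -4.33910322e+01, -2.46147037e+01, -1.14575787e-04,
        5.79035492e-03,  3.36841424e-05]), 'eef_pos': array([ 0.16401442, -0.49843031,  0.25578   ]), 'eef_rot': array([ 9.87403812e-01,  1.58219335e-01, -1.19914159e-05, -5.94111413e-04]), 'contact_force': array([-0.06401643,  0.51759183, -0.19782151]), 'torque': array([-0.03358008,  0.04418546,  0.01237403]), 'grip_force': 0.0, 'grip_width': 0.08559346293656665}
```

View pics/scene0.png

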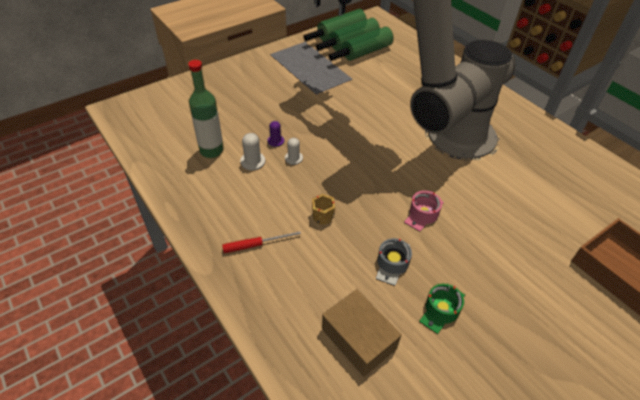

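View pics/side0.png

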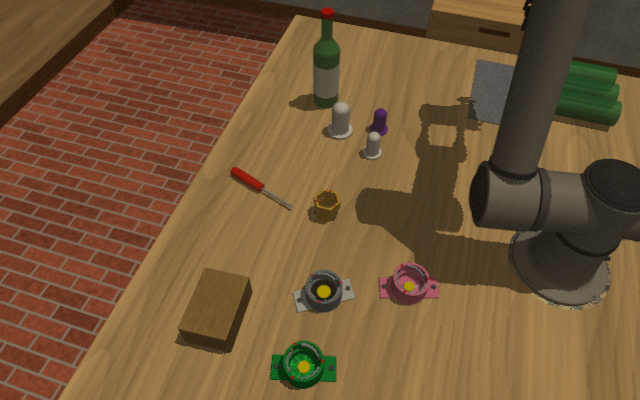

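The scene picture shows three glass candidates: a large white one (250,152), a small white one (293,151) and a purple one (275,133). I choose the small white one. The lamp is the grey one (393,258), not pink (424,208) or green (443,305). The ring is at (322,210). Next I check sizes and view a close crop.

```bash
python3 - <<'E'
from h import *
for n,pts in(('scene',dict(big=(250,152),glass=(293,151),purp=(275,133),ring=(322,210),lamp=(393,258),wine=(205,125),carton=(360,330))),('side',dict(big=(341,118),glass=(373,145),purp=(380,122),ring=(327,205),lamp=(323,290),wine=(326,75),carton=(218,310)))):
    z=np.load(f'pics/{n}0.npz'); P=cloud(n,z['d'])
    for k,(u,v) in pts.items():
        w=60 if k in('wine','carton') else 22
        Q=P[max(0,v-w):v+w,u-w:u+w].reshape(-1,3); c=P[v-3:v+4,u-3:u+4].reshape(-1,3); c=np.nanmedian(c,0)
        R={'wine':.06,'carton':.1}.get(k,.045)
        Q=Q[(np.hypot(*(Q-c)[:,:2].T)<R)&(Q[:,2]>.012)]
        print(n,k,np.round(c,3),'n',len(Q),np.round(np.percentile(Q,2,0),3),np.round(np.percentile(Q,98,0),3))
a=np.load('pics/scene0.npz')['im'][115:185,225:345]; cv2.imwrite('pics/c1.png',cv2.resize(a[:,:,::-1],(720,420),interpolation=cv2.INTER_CUBIC))
E
```

```text
scene big [ 0.618 -0.245  0.06 ] n 512 [ 0.584 -0.275  0.013] [ 0.628 -0.237  0.1  ]
scene glass [ 0.506 -0.195  0.043] n 242 [ 0.485 -0.218  0.013] [ 0.515 -0.189  0.075]
scene purp [ 0.509 -0.29   0.047] n 233 [ 0.487 -0.311  0.014] [ 0.518 -0.284  0.074]
scene ring [0.572 0.039 0.049] n 408 [ 0.532 -0.002  0.013] [0.588 0.053 0.059]
scene lamp [0.504 0.242 0.022] n 946 [0.464 0.205 0.014] [0.538 0.279 0.049]
scene wine [ 0.698 -0.344  0.126] n 1963 [ 0.652 -0.38   0.018] [ 0.717 -0.338  0.293]
scene carton [0.708 0.362 0.071] n 3871 [0.648 0.286 0.017] [0.749 0.423 0.074]
side big [ 0.596 -0.241  0.072] n 526 [ 0.58  -0.274  0.013] [ 0.626 -0.237  0.1  ]
side glass [ 0.493 -0.191  0.05 ] n 282 [ 0.479 -0.217  0.014] [ 0.512 -0.188  0.073]
side purp [ 0.495 -0.288  0.045] n 264 [ 0.482 -0.312  0.013] [ 0.516 -0.283  0.075]
side ring [0.56  0.003 0.007] n 389 [ 0.525 -0.004  0.013] [0.587 0.046 0.059]
side lamp [0.501 0.238 0.021] n 1228 [0.461 0.206 0.015] [0.533 0.279 0.048]
side wine [ 0.67  -0.341  0.126] n 1897 [ 0.643 -0.378  0.017] [ 0.709 -0.337  0.288]
side carton [0.681 0.365 0.071] n 4092 [0.643 0.285 0.018] [0.743 0.422 0.074]
```

View pics/c1.png

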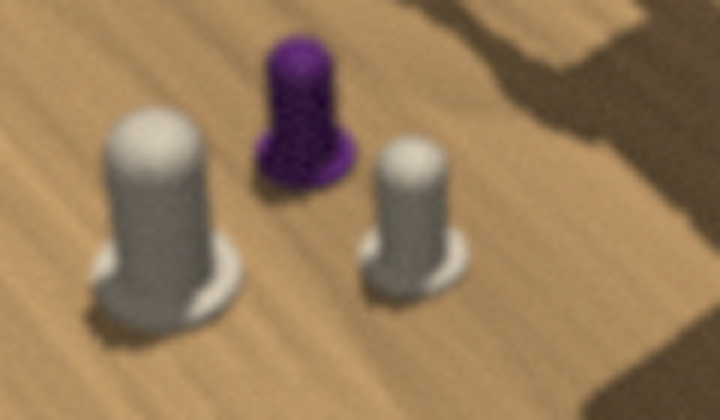

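The crop shows the small white glass at scene (293,151). It measures about 75 mm tall, against about 100 mm for the big one, and it is neither purple nor large, so it is the right part. Now wrist looks at the glass, ring and lamp.

```bash
cat >> h.py <<'E'
def reddots(im,s,z,c,rmax=.06):
    """red blob centroids projected to height z near c"""
    h=cv2.cvtColor(im,cv2.COLOR_RGB2HSV).astype(int); m=((h[...,0]<9)|(h[...,0]>171))&(h[...,1]>150)&(h[...,2]>60)
    n,_,st,ce=cv2.connectedComponentsWithStats(m.astype(np.uint8))
    out=[]
    for i in range(1,n):
        if st[i,4]<4: continue
        p=pix2z('wrist',[ce[i]],z,s)[0]
        if np.hypot(*(p[:2]-c[:2]))<rmax: out.append((st[i,4],ce[i].round(1),p.round(4)))
    return out
E
python3 - <<'E'
from h import *
for n,c,z,zz in(('glass',(.497,-.205),np.pi/2,0),('ring',(.556,.024),0.8,.056),('lamp',(.499,.242),0.5,.046)):
    c=np.array(c); t=c-.05*np.array([np.cos(z),np.sin(z)])
    r.reach([*t,.2],down(z)); r.hold(.15); im,d,s=save('wrist','w_'+n); print(n,s['time_s'],s['eef_pos'].round(3))
    if zz:
        for o in reddots(im,s,zz,c): print(o)
    P=cloud('wrist',d,s).reshape(-1,3); Q=P[(np.hypot(*(P[:,:2]-c).T)<.06)&(P[:,2]>.02)]
    print(len(Q),np.percentile(Q,[1,50,99],0).round(3))
ims=[np.load(f'pics/w_{n}.npz')['im'][0:260,190:450] for n in('glass','ring','lamp')]
cv2.imwrite('pics/w.png',np.hstack(ims)[:,:,::-1])
E
```

```text
glass 1.8417 [ 0.497 -0.256  0.2  ]
18841 [[ 0.452 -0.247  0.065]
 [ 0.497 -0.239  0.257]
 [ 0.542 -0.195  0.27 ]]
ring 3.1583 [ 0.521 -0.013  0.2  ]
(np.int32(29), array([333. , 102.4]), array([0.58  , 0.0364, 0.056 ]))
(np.int32(24), array([294.3, 140.9]), array([0.5346, 0.0367, 0.056 ]))
(np.int32(25), array([344.8, 155.6]), array([ 0.5569, -0.0027,  0.056 ]))
19733 [[ 0.497 -0.035  0.033]
 [ 0.533  0.     0.257]
 [ 0.582  0.049  0.27 ]]
lamp 4.3083 [0.456 0.217 0.2  ]
(np.int32(23), array([359.7, 110.2]), array([0.5316, 0.2228, 0.046 ]))
(np.int32(21), array([285. , 115.2]), array([0.4972, 0.2774, 0.046 ]))
(np.int32(15), array([326.1, 175.5]), array([0.467 , 0.2203, 0.046 ]))
23913 [[0.443 0.184 0.021]
 [0.471 0.229 0.254]
 [0.532 0.274 0.27 ]]
```

View pics/w.png

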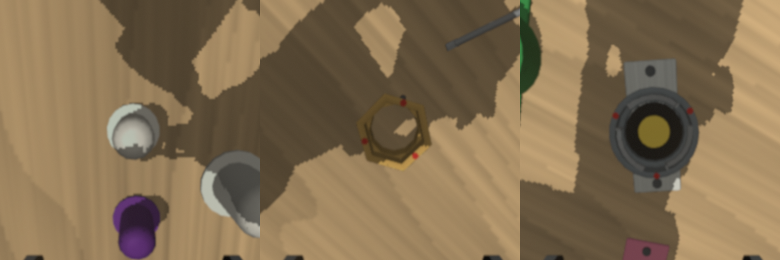

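The wrist pictures show the glass flange near (322,130), the ring with three red dots near (324,130), and the lamp with rim dots near (360,110), (285,115) and (326,175). I take a second lamp view turned by 180° to cancel the hand-eye bias, then fit the glass.

```bash
python3 - <<'E'
from h import *
c=np.array((.4986,.2402)); z=0.5-np.pi; q=r.read_state()['joint_positions']
t=c-.05*np.array([np.cos(z),np.sin(z)])
print(r.solve_ik([*t,.2],down(z)), r.tip_extent)
for w in(z,z+2*np.pi):
    try: r.reach([*t,.2],down(w)); break
    except r.PlanningError as e: print(e)
r.hold(.15); im,d,s=save('wrist','w_lamp2'); print(s['time_s'],s['eef_pos'].round(4))
L=[]
for n,y in(('w_lamp',.5),('w_lamp2',z)):
    f=np.load(f'pics/{n}.npz'); o=np.array([x[2] for x in reddots(f['im'],f,.046,c)]); print(o); m=o.mean(0)[:2]; L.append(m)
    print(n,m,np.degrees(np.arctan2(*(o[:,:2]-m).T[::-1])),np.hypot(*(o[:,:2]-m).T))
m=(L[0]+L[1])/2; R=lambda a:np.array([[np.cos(a),-np.sin(a)],[np.sin(a),np.cos(a)]])
b=R(.5).T@(L[0]-m); print('lamp',m,'bias in tool-yaw frame',b)
ring=np.array((.5572,.0235))-R(.8)@b; print('ring',ring)
f=np.load('pics/w_glass.npz'); h=cv2.cvtColor(f['im'],cv2.COLOR_RGB2HSV)
M=(h[...,1]<70).astype(np.uint8); M[:,:270]=0; M[:,375:]=0; M[:90]=0; M[175:]=0
n,lab,st,ce=cv2.connectedComponentsWithStats(M); i=1+np.argmax(st[1:,4]); print(st[i],ce[i])
cn=max(cv2.findContours((lab==i).astype(np.uint8),cv2.RETR_EXTERNAL,cv2.CHAIN_APPROX_NONE)[0],key=len).reshape(-1,2)
p=pix2z('wrist',cn,.006,f)[:,:2]
from scipy.optimize import least_squares
g=least_squares(lambda x:np.hypot(p[:,0]-x[0],p[:,1]-x[1])-x[2],[*p.mean(0),.0265],loss='soft_l1',f_scale=.001).x
print('flange fit',g,'corr',g[:2]-R(np.pi/2)@b)
p=pix2z('wrist',[(323,138)],.07,f); print('dome',p)
E
```

```text
[ 0.32620932  0.5311037   1.38097952  0.          1.22950943 -1.74458701] 0.025
7.1333 [0.5425 0.2642 0.2   ]
[[0.5319 0.221  0.046 ]
 [0.4975 0.2756 0.046 ]
 [0.4674 0.2185 0.046 ]]
w_lamp [0.49893333 0.23836667] [ -27.78002562   92.2045681  -147.78820513] [0.03726127 0.03726091 0.03726977]
[[0.4673 0.2206 0.046 ]
 [0.4976 0.2777 0.046 ]
 [0.5319 0.2228 0.046 ]]
w_lamp2 [0.49893333 0.24036667] [-148.00004407   92.04540849  -28.05143447] [0.03730133 0.03735714 0.0373549 ]
lamp [0.49893333 0.23936667] bias in tool-yaw frame [-0.00047943 -0.00087758]
ring [0.55690448 0.02445534]
[ 296  103   54   56 2315] [322.82678186 130.33088553]
flange fit [ 0.49769356 -0.20929079  0.02668303] corr [ 0.49681598 -0.20881137]
dome [[ 0.4977883  -0.20794476  0.07      ]]
```

Recomputing the same image shifted the result by 1.8 mm, so I check why before trusting it.

```bash
python3 - <<'E'
from h import *
s=r.read_state(); print(s.keys(),s['eef_pos'],s['eef_rot'])
for i in range(2):
    m=optics.camera_model('wrist'); print(np.array(m['tool_from_camera']).round(5).tolist())
for n,zz,c in(('w_lamp',.046,(.499,.24)),('w_lamp2',.046,(.499,.24)),('w_ring',.056,(.557,.024))):
    f=np.load(f'pics/{n}.npz'); print(n,f['p'],f['q'],[x[2][:2] for x in reddots(f['im'],f,zz,np.array(c))])
E
```

```text
dict_keys(['time_s', 'joint_positions', 'dq', 'tau', 'eef_pos', 'eef_rot', 'contact_force', 'torque', 'grip_force', 'grip_width']) [0.54246815 0.26414887 0.20000415] [-2.47332742e-01  9.68930604e-01 -4.71416431e-06  4.45820519e-06]
[[-0.00026, -0.94953, -0.31369, 0.08028], [1.0, -0.00033, 0.00018, 0.0008], [-0.00027, -0.31369, 0.94953, -0.11878], [0.0, 0.0, 0.0, 1.0]]
[[-0.00026, -0.94953, -0.31369, 0.08028], [1.0, -0.00033, 0.00018, 0.0008], [-0.00027, -0.31369, 0.94953, -0.11878], [0.0, 0.0, 0.0, 1.0]]
w_lamp [0.45581489 0.21687381 0.19996541] [9.69114721e-01 2.46610304e-01 3.82000581e-05 1.20092641e-04] [array([0.5319, 0.221 ]), array([0.4975, 0.2756]), array([0.4674, 0.2185])]
w_lamp2 [0.54245864 0.26415496 0.20003891] [-2.47316176e-01  9.68934832e-01 -1.16353728e-06  1.89749701e-05] [array([0.4673, 0.2206]), array([0.4976, 0.2777]), array([0.5319, 0.2228])]
w_ring [ 0.52128471 -0.01282291  0.19998733] [ 9.21256210e-01  3.88956282e-01 -6.74092271e-06  7.26502763e-05] [array([0.5806, 0.0347]), array([0.5352, 0.0349]), array([ 0.5575, -0.0044])]
```

```bash
for i in 1 2 3 4; do python3 - <<'E'
from h import *
print(np.array(optics.camera_model('wrist')['tool_from_camera']).round(5)[:3,3], np.array(optics.camera_model('scene')['t']).round(4), r.read_state()['time_s'])
for i in range(1):
    optics.get_image('wrist'); print(np.array(optics.camera_model('wrist')['tool_from_camera']).round(5)[:3,3])
E
done
```

```text
[ 0.08028  0.0008  -0.11878] [ 0.4515 -0.2024  1.5335] 7.1833
[ 0.08028  0.0008  -0.11878]
[ 0.08028  0.0008  -0.11878] [ 0.4515 -0.2024  1.5335] 7.2333
[ 0.08028  0.0008  -0.11878]
[ 0.08028  0.0008  -0.11878] [ 0.4515 -0.2024  1.5335] 7.2833
[ 0.08028  0.0008  -0.11878]
[ 0.08028  0.0008  -0.11878] [ 0.4515 -0.2024  1.5335] 7.3333
[ 0.08028  0.0008  -0.11878]
```

The reported wrist calibration changed once after the first looks. With each picture's own model, the two lamp views agree within 0.4 mm: lamp (0.4988, 0.2403), ring (0.5572, 0.0235), glass (0.496, -0.2086). I grasp the glass and lower it.

```bash
python3 - <<'E'
from h import *
q=down(np.pi/2)
r.reach([.496,-.2086,.14],q); r.hold(.1)
r.move_straight([.496,-.2086,.063],speed=.1)
command_gripper(.03,30); s=r.read_state(); print(s['time_s'],s['grip_width'],s['grip_force'],s['eef_pos'],r.tip_extent)
r.move_straight([.496,-.2086,.20],speed=.2)
r.reach([.4988,.2403,.17],q)
r.hold(.2); save('side','side_carry'); s=r.read_state(); print(s['time_s'],s['grip_width'],s['eef_pos'],s['contact_force'])
im,d,s=save('wrist','w_carry')
a=np.load('pics/side_carry.npz')['im'][190:350,230:430]; b=im[130:400,150:490]
cv2.imwrite('pics/carry.png',np.hstack([cv2.resize(a,(400,320)),cv2.resize(b,(400,320))])[:,:,::-1])
E
```

```text
10.6583 0.03497754299291338 29.67448932118714 [ 0.4962424  -0.20872349  0.06346017] 0.025
13.3917 0.034972821659596545 [0.49914831 0.23959998 0.17006296] [-0.66640308  0.03438512 -0.96980201]
```

View pics/carry.png

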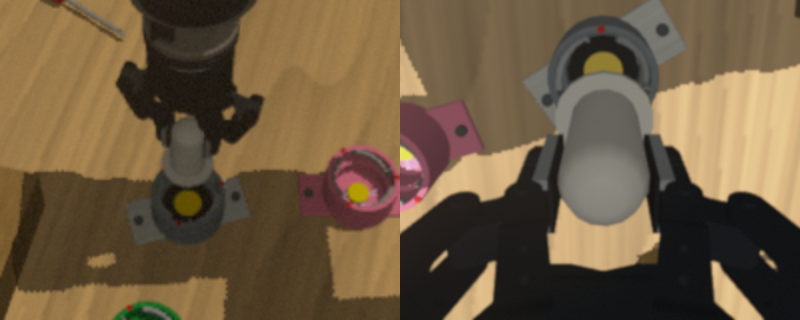

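The picture shows the glass upright between the pads, its flange centred at about crop (604,105), above the grey lamp. Now I lower it under force guard.

```bash
python3 - <<'E'
from h import *
L=[.4988,.2403]
r.move_straight([*L,.112],speed=.08); r.hold(.2); s=r.read_state(); print(s['eef_pos'],s['contact_force'])
hit=r.move_straight([*L,.074],speed=.02,max_force=3); s=r.read_state(); print(hit,s['time_s'],s['eef_pos'],s['contact_force'],s['torque'])
E
```

```text
[0.49908664 0.2403874  0.11257205] [ 0.20162983 -0.76109746 -2.04926656]
True 15.8333 [0.49883178 0.24028908 0.08316677] [ 0.3370343  -0.38694907  5.43364905] [-0.05397885  0.14355073  0.02153298]
```

Contact came at the seal with a small side force, giving a seal top near 20 mm. I release, back off, check the glass, and fetch the ring.

```bash
python3 - <<'E'
from h import *
L=[.4988,.2403]
r.move_straight([*L,.0837],speed=.02)
command_gripper(.085,30); r.hold(.2); s=r.read_state(); print(s['time_s'],s['contact_force'],s['grip_width'])
r.move_straight([*L,.19],speed=.2)
y=.5; c=np.array(L); r.reach([*(c-.05*np.array([np.cos(y),np.sin(y)])),.2],down(y)); r.hold(.3)
im,d,s=save('wrist','w_placed'); o=np.array([x[2] for x in reddots(im,s,.046,c)]); print(o.mean(0),np.array(optics.camera_model('wrist')['tool_from_camera'])[:3,3],s['time_s'])
C=np.array([.5572,.0235]); y=.8
r.reach([*(C-.05*np.array([np.cos(y),np.sin(y)])),.2],down(y)); r.hold(.3)
im2,d,s=save('wrist','w_ring2'); o=np.array([x[2] for x in reddots(im2,s,.056,C)]); m=o.mean(0)[:2]; print(o,m,np.degrees(np.arctan2(*(o[:,:2]-m).T[::-1])),s['time_s'])
cv2.imwrite('pics/placed.png',np.hstack([cv2.resize(im[60:210,240:400],(400,375)),cv2.resize(im2[60:210,240:400],(400,375))])[:,:,::-1])
E
```

```text
16.8333 [-0.13669141  1.0190163   0.35504498] 0.08479993019873376
[0.49846667 0.24013333 0.046     ] [ 0.0812178 -0.0008032 -0.1187839] 18.8
[[ 0.5799  0.0364  0.056 ]
 [ 0.5345  0.0368  0.056 ]
 [ 0.5571 -0.0024  0.056 ]] [0.55716667 0.0236    ] [ 29.38167995 149.78549168 -90.14691193] 20.0917
```

View pics/placed.png

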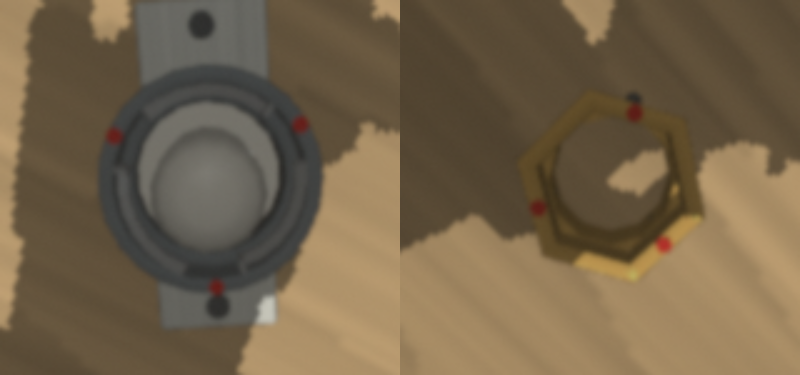

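The left crop shows the glass centred in the lamp. The right shows the ring's dots at mid-flats, angle 29.6°. Next I grip the ring and lower it with its pins at the gaps.

```bash
python3 - <<'E'
from h import *
C=[.5572,.0236]; L=[.4987,.2403]
q=down(np.radians(59.6))
r.reach([*C,.14],q); r.hold(.1)
hit=r.move_straight([*C,.057],speed=.1,max_force=10); print('hit',hit)
command_gripper(.05,100); s=r.read_state(); print(s['time_s'],s['grip_width'],s['grip_force'],s['eef_pos'])
r.move_straight([*C,.19],speed=.2)
r.reach([*L,.19],down(np.radians(122.1))); r.hold(.2)
s=r.read_state(); print(s['time_s'],s['joint_positions'].round(2),s['eef_pos'],s['grip_width'])
im,d,_=save('side','side_ring'); im2,d,s2=save('wrist','w_ring3')
o=np.array([x[2] for x in reddots(im2,s2,.19-.001,np.array(L),.08)]); print(o)
cv2.imwrite('pics/ringheld.png',np.hstack([cv2.resize(im[170:340,220:430],(400,320)),cv2.resize(im2[130:400,150:490],(400,320))])[:,:,::-1])
E
```

```text
hit False
22.0083 0.05625822547491739 106.88458800315857 [0.55797652 0.02359857 0.05831213]
23.925 [ 0.31  0.45  1.54 -0.    1.14 -0.25] [0.49932007 0.23900813 0.18980459] 0.055918947729316035
[[0.4753 0.2942 0.189 ]
 [0.4616 0.2684 0.189 ]
 [0.4987 0.2655 0.189 ]
 [0.4776 0.2256 0.189 ]
 [0.5224 0.2273 0.189 ]]
```

View pics/ringheld.png

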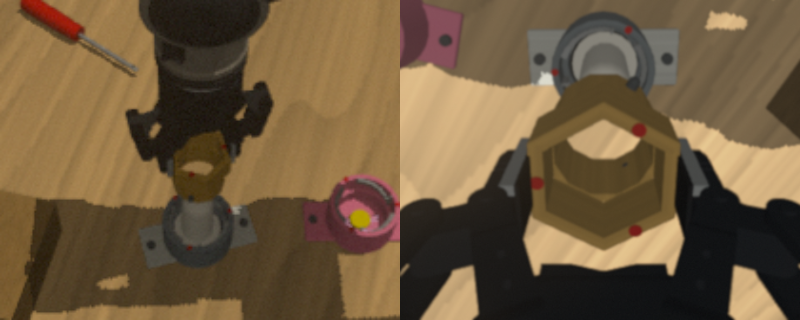

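The ring is held level, its dots centred at about (0.4996, 0.2395) with a pin at 92°, matching the gap. I lower it under force guard.

```bash
python3 - <<'E'
from h import *
L=[.4986,.2402]
hit=r.move_straight([*L,.105],speed=.08,max_force=8); r.hold(.2); s=r.read_state(); print(hit,s['eef_pos'],s['contact_force'],s['torque'])
if not hit:
    hit=r.move_straight([*L,.078],speed=.02,max_force=3); s=r.read_state(); print(hit,s['time_s'],s['eef_pos'],s['contact_force'],s['torque'])
    r.hold(.3); s=r.read_state(); print(hit,s['time_s'],s['eef_pos'],s['contact_force'],s['torque'])
E
```

```text
False [0.49879751 0.24029223 0.10543949] [-0.19329657 -0.14095335 -0.10556821] [ 0.0305412   0.03156692 -0.01770976]
True 26.4167 [0.49855665 0.24020315 0.0839601 ] [-1.09307552  0.2598396   4.95638765] [-0.05282315  0.09888543 -0.01344191]
True 26.7167 [0.49855733 0.24018181 0.08392856] [-0.02287065 -0.46885343  5.41662425] [ 0.01982817 -0.12314847  0.02281363]
```

The ring sits on the flange: underside about 26 mm, which agrees with the seal at about 20 mm. I ease the pressure and turn clockwise at constant height to find the bite.

```bash
cat >> h.py <<'E'
L=[.4986,.2402]
def turn(deg,z):
    r.reach([*L,z],down(np.radians(deg))); r.hold(.12); s=r.read_state()
    y=np.degrees(Ro.from_quat(s['eef_rot']).as_euler('ZYX')[0])
    print(deg,'t%.2f'%s['time_s'],'z%.4f'%s['eef_pos'][2],'xy',s['eef_pos'][:2].round(4),'yaw%.1f'%y,'F',s['contact_force'].round(1),'Tz%.2f'%s['torque'][2],s['grip_width'].round(4)); return s
E
python3 - <<'E'
from h import *
y0=122.1; s=turn(y0,.0844); f0=s['contact_force'][2]
for a in (8,14,18,21,24,27,30,33,36):
    s=turn(y0-a,.0844)
    if s['contact_force'][2]<f0-5 or abs(s['torque'][2])>.4: break
E
```

```text
Traceback (most recent call last):
  File "h.py", line 41, in turn
    print(deg,'t%.2f'%s['time_s'],'z%.4f'%s['eef_pos'][2],'xy',s['eef_pos'][:2].round(4),'yaw%.1f'%y,'F',s['contact_force'].round(1),'Tz%.2f'%s['torque'][2],s['grip_width'].round(4)); return s
                                                                                                                                                             ^^^^^^^^^^^^^^^^^^^^^
AttributeError: 'float' object has no attribute 'round'
```

```bash
sed -i "s/,s\['grip_width'\].round(4))/,round(s['grip_width'],4))/" h.py
python3 - <<'E'
from h import *
y0=122.1; s=turn(y0,.0844); f0=s['contact_force'][2]
for a in (8,14,18,21,24,27,30,33,36):
    s=turn(y0-a,.0844)
    if s['contact_force'][2]<f0-5 or abs(s['torque'][2])>.4: break
E
```

```text
122.1 t27.45 z0.0844 xy [0.4986 0.2402] yaw122.1 F [-0.3  0.4  2.2] Tz-0.02 0.056
114.1 t27.82 z0.0844 xy [0.4986 0.2402] yaw114.3 F [0.7 0.1 1.5] Tz-0.07 0.056
108.1 t28.19 z0.0844 xy [0.4986 0.2402] yaw108.3 F [0.5 0.2 2.3] Tz-0.02 0.0556
104.1 t28.56 z0.0844 xy [0.4986 0.2402] yaw104.2 F [-0.7  0.6  2.5] Tz-0.02 0.0559
101.1 t28.93 z0.0844 xy [0.4986 0.2402] yaw101.2 F [ 0.  -0.1  1.6] Tz-0.05 0.0559
98.1 t29.29 z0.0844 xy [0.4986 0.2402] yaw98.2 F [-0.3  0.6  1.5] Tz-0.03 0.0561
95.1 t29.66 z0.0844 xy [0.4986 0.2402] yaw95.2 F [ 0.2 -0.5  2.4] Tz-0.07 0.0563
92.1 t30.02 z0.0844 xy [0.4986 0.2402] yaw92.2 F [0.1 0.4 1.5] Tz0.00 0.0559
89.1 t30.39 z0.0843 xy [0.4986 0.2401] yaw89.2 F [ 0.4 -0.  -1.2] Tz-0.03 0.056
86.1 t30.76 z0.0841 xy [0.4985 0.2401] yaw86.2 F [ 0.9  0.4 -3.5] Tz-0.12 0.0559
```

The bite comes at a yaw of about 91.5°. I follow the thread down for another 12° and watch torque and force.

```bash
python3 - <<'E'
from h import *
for y in (86.1,83.5,81.5,79.5):
    s=turn(y,.0844-.0001375*(91.5-y))
    if abs(s['torque'][2])>.9: break
r.hold(.4); s=r.read_state(); print(s['contact_force'],s['torque'],s['eef_pos'])
E
```

```text
86.1 t31.12 z0.0839 xy [0.4985 0.2401] yaw86.1 F [ 0.4 -1.8  1.1] Tz-0.06 0.0562
83.5 t31.49 z0.0835 xy [0.4987 0.2402] yaw83.5 F [-1.1 -0.9  4.6] Tz-0.14 0.0557
81.5 t31.86 z0.0833 xy [0.4988 0.2403] yaw81.6 F [-0.8 -0.7  5.1] Tz0.02 0.0557
79.5 t32.23 z0.0831 xy [0.4989 0.2403] yaw79.6 F [-0.5 -1.3  5.9] Tz-0.12 0.0558
[-0.58268412 -0.99070627  5.7543265 ] [-0.25107696  0.06390127 -0.00355776] [0.49885119 0.24030355 0.08310597]
```

```bash
python3 - <<'E'
from h import *
for z in(.0832,.0836): turn(79.5,z)
r.hold(.2); s=r.read_state(); print(s['contact_force'],s['eef_pos'][2],s['torque'])
E
```

```text
79.5 t32.99 z0.0832 xy [0.4988 0.2403] yaw79.5 F [ 1.3 -0.7  2.1] Tz0.02 0.0559
79.5 t33.36 z0.0834 xy [0.4988 0.2402] yaw79.5 F [ 4.3  0.5 -3.7] Tz-0.02 0.0559
[ 4.73618754  0.09086835 -4.89133327] 0.08340174784269563 [-0.01499995 -1.01235187  0.02444809]
```

Arm force is near zero at z ≈ 83.3 mm, so the thread is holding with an estimated clamp of about 11 N. I turn 4° more and follow it down.

```bash
python3 - <<'E'
from h import *
turn(79.5,.0833)
for y in(77.5,75.5):
    s=turn(y,.0833-.0001375*(79.5-y))
    if abs(s['torque'][2])>.9: break
r.hold(.3); s=r.read_state(); print(s['contact_force'],s['eef_pos'],s['torque'])
E
```

```text
79.5 t33.92 z0.0834 xy [0.4988 0.2402] yaw79.5 F [ 3.9 -0.2 -3.6] Tz0.01 0.056
77.5 t34.29 z0.0831 xy [0.4986 0.2402] yaw77.5 F [ 3.7 -0.5 -1.8] Tz-0.09 0.0554
75.5 t34.66 z0.0829 xy [0.4986 0.2401] yaw75.5 F [ 2.1 -2.3 -1. ] Tz-0.02 0.0558
[ 2.68526564 -1.72384124  0.82565102] [0.49855237 0.24014271 0.08281735] [-0.31508343 -0.73280481  0.01899153]
```

Arm force is near zero at z = 82.8 mm, an estimated clamp of about 15 N. I release and check the ring angle with the wrist camera.

```bash
python3 - <<'E'
from h import *
command_gripper(.085,30); r.hold(.2); s=r.read_state(); print(s['time_s'],s['contact_force'],s['eef_pos'])
r.move_straight([*L,.19],speed=.2); c=np.array(L)
y=.5; r.reach([*(c-.05*np.array([np.cos(y),np.sin(y)])),.2],down(y)); r.hold(.4)
im,d,s=save('wrist','w_end')
zc=.0828-.0577+.056
for z,k in((zc,'ring'),(.046,'lamp')):
    o=[x for x in reddots(im,s,z,c)]
    for x in o: print(k,x[0],x[1],x[2],np.degrees(np.arctan2(*(x[2][:2]-c)[::-1])).round(1),np.hypot(*(x[2][:2]-c)).round(4))
P=cloud('wrist',d,s).reshape(-1,3); rr=np.hypot(*(P[:,:2]-c).T); Q=P[(rr>.024)&(rr<.028)&(P[:,2]>.06)&(P[:,2]<.1)]
A=np.c_[Q[:,:2]-c,np.ones(len(Q))]; print('collar top plane',len(Q),np.linalg.lstsq(A,Q[:,2],rcond=None)[0],np.median(Q[:,2]))
cv2.imwrite('pics/end.png',cv2.resize(im[40:220,230:410],(540,540))[:,:,::-1])
E
```

```text
35.5667 [ 0.52200305 -0.6358004  -0.39392805] [0.49853242 0.24022059 0.08277493]
ring 35 [313.1 105.8] [0.5159 0.2588 0.0811] 47.1 0.0254
ring 22 [360.1 108.9] [0.5308 0.2269 0.0811] -22.4 0.0348
ring 23 [285.2 113.9] [0.5007 0.2745 0.0811] 86.5 0.0344
ring 33 [356.2 147.4] [0.5046 0.2148 0.0811] -76.7 0.0261
ring 31 [301.4 164.1] [0.4724 0.2461 0.0811] 167.3 0.0269
lamp 35 [313.1 105.8] [0.5144 0.2593 0.046 ] 50.4 0.0248
lamp 22 [360.1 108.9] [0.5316 0.2226 0.046 ] -28.1 0.0374
lamp 23 [285.2 113.9] [0.497  0.2773 0.046 ] 92.5 0.0371
lamp 33 [356.2 147.4] [0.5015 0.2087 0.046 ] -84.7 0.0316
lamp 31 [301.4 164.1] [0.4646 0.2447 0.046 ] 172.5 0.0343
collar top plane 1276 [0.09597747 0.03200422 0.07973832] 0.08160809964822512
```

View pics/end.png

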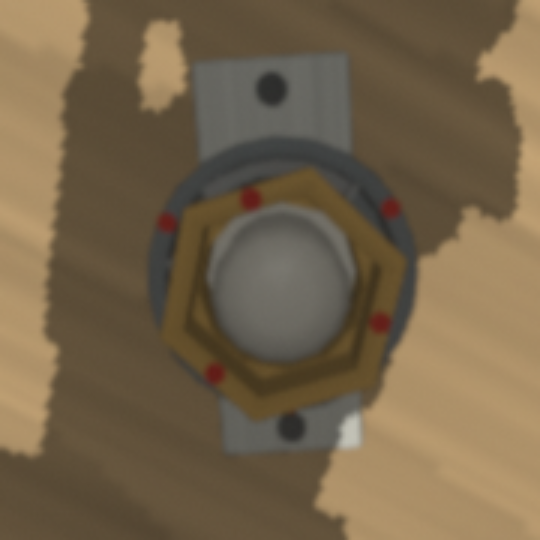

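The ring is at 45.9° (45.5° commanded, so no back-off), about 1 mm off centre, with the glass inside. One check of its tilt from the stored depth.

```bash
python3 - <<'E'
from h import *
f=np.load('pics/w_end.npz'); c=np.array([.4976,.2399]); h=cv2.cvtColor(f['im'],cv2.COLOR_RGB2HSV)
P=cloud('wrist',f['d'],f); rr=np.hypot(P[...,0]-c[0],P[...,1]-c[1])
M=(h[...,1]>110)&(rr>.0245)&(rr<.0285)&(P[...,2]>.072)&(P[...,2]<.09)
Q=P[M]; A=np.c_[Q[:,:2]-c,np.ones(len(Q))]
from scipy.optimize import least_squares
x=least_squares(lambda x:A@x-Q[:,2],[0,0,.081],loss='soft_l1',f_scale=.001).x
print(len(Q),x,'tilt',np.hypot(*x[:2]),'res',np.std(A@x-Q[:,2]))
E
```

```text
1124 [0.0125034  0.00679166 0.08174412] tilt 0.014228907546307512 res 0.0014663673257262172
```

The tilt is about 0.014 rad and the collar top is at 81.7 mm, so ring_mid sits about 7 mm above the rim. Everything is within limits, so I hand it in.

```bash
python3 -c "
from h import *
print(r.finish_job(), r.read_state()['time_s'])"
```

```text
the job is handed in; nothing more can be done
the job is handed in; nothing more can be done
```

The lamp is reassembled and handed in: the glass stands on its seal and the ring is screwed about 47° clockwise, clamping it with an estimated 15 N (inferred from seal compression, not measured); no verdict came back.

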